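# Sweep spilled wheel nuts into the parts tray

### The arm

A 6-joint arm with a two-finger parallel gripper is mounted at the origin on the work surface. World frame = base frame: x ahead of the robot, y to its left, z up, the work surface at z = 0. Lengths are in m, angles in rad, forces in N, time in s.
With the tool pointing down it reaches from about 0.275 to 0.825 m from the base axis. Payload 4.9 kg.
Tool frame: the origin (TCP) lies midway between the tips of the shut fingers; the grasp point (between the pads) lies 19 mm behind it (bot.grip_depth is the distance from the TCP to the grasp point, in m); z points along the fingers, y is the line along which they close (so a half turn about z gives the same grasp; the last joint's range is limited). The gripper opens to 85 mm and grips with 20 to 120 N. Pads are 22 mm wide; open, the fingers measure 114 mm over their backs; the gripper's body (76 mm by 85 mm) begins 54 mm behind the grasp point. The pads swing forward as they close: fully open they stand 13 mm farther back than shut.
Start: joints at [1.068, 0.326, -0.193, 1.052, 0, 1.437], TCP at [0.198, 0.513, 0.231] pointing down, gripper open.
Joint ranges: [-2.65, 2.65], [-0.97, 1.79], [-1.3, 1.35], [-1.93, 2.1], [-1.47, 1.37], [-3.14, 3.14]. Speed limits (rad/s): [2.57, 2.57, 3.14, 3.14, 3.14, 3.14].

### API

Orientations are given as a unit quaternion [w, x, y, z].
In Python, from cell import bot gives the robot as it stands. Calls block until the motion is done:
- bot.move_pose(position, orientation): joint-space move of the TCP to a pose.
- bot.move_linear(position, speed=0.15, rotation=None, until_force=None): straight line of the TCP; rotation=None keeps the orientation; speed is the mean speed in m/s. With until_force (N) it stops when the force on the tool has changed by that much, and returns True; else False.
- bot.goto_joints(angles): joint-space move.
- bot.set_gripper(opening, grasp_force=None): opening from 0.0 (shut) to 1.0 (fully open); grasp_force is the grip in N (None keeps the last); returns when the fingers have stopped.
- bot.wait(seconds).
- bot.solve_ik(position, orientation): joint angles nearest the present ones, or None.
- bot.camera(name): name is "side" or "top" or "wrist"; returns the picture (420x560x3 uint8, red, green, blue); there is no depth.
- bot.calibration(name): a dict with "mtx" (3x3 intrinsics, pixels), "extrinsics" (4x4, takes a point from world to camera coordinates); the wrist camera has in their place "hand_eye" (4x4, takes a point from camera to tool coordinates, whose origin is the TCP and whose axes are the flange's). Camera axes: x right, y down, z forward; pixel columns grow to the right and rows downward; lengths in m; the calibration is good to about 2 mm. A picture is of the moment at which its call begins: read the wrist's pose just before it. calibration takes no time and is no camera call.
A pose or a line that the arm cannot do raises bot.PlanningError and nothing moves.
- bot.close_job(): hands the job in; it is judged then, once.
Trained networks look in the newest picture that a camera, given by its name, has taken for a name from the list of things; names that differ only in an ending like _2 or _b are one class to them, and where a whole thing is asked for, a point or a joint stands for the part that bears it (a point fixed in the world has none). Each returns a list of dicts, best first, with "confidence" (0 to 1); they miss things now and then, are a little off and sometimes report something else, mostly with a low value. They report only what shows in the picture. A call takes as long as a camera call. They do not tell look-alikes from the thing itself.
- bot.search_frame(camera, thing): "bbox" ([left, top, width, height] in pixels, round what is visible of it).
Readings, each from a call of its own:
- bot.read_clock(): time.
- bot.read_joint_positions(): joint angles.
- bot.read_joint_vel(): joint speeds.
- bot.read_joint_efforts(): joint torques, N m.
- bot.read_position(): TCP position.
- bot.read_tool_rot(): TCP orientation.
- bot.read_ft_force(): force on the tool from outside, world axes, zero at the start.
- bot.read_moment(): the same for the moment, N m.
- bot.read_gripper_width(): opening from 0.0 (shut) to 1.0 (fully open).
- bot.read_finger_force(): force on a finger pad.
Only numpy, scipy, OpenCV 4.12 (cv2) and the standard library are available. Lean on these libraries where they do the work, as an engineer would, in place of code of your own. Each camera call takes 0.05 s, during which the arm holds its last target. There are 200 camera calls.

### The job

Wheel nuts have spilled on the parts counter: take the red bench pusher from its blue mat and with it sweep all five nuts into the open-fronted grey tray, until every nut lies wholly inside the mouth. Do not touch the nuts with the hand itself, and leave the oil filter, the yellow can and the carton standing where they are. Then stand the pusher upright back on its mat, centred and lengthwise along it, and let go.

Things in the scene. Friction and masses are not known exactly. Their poses are not given: they have to be found in the camera images.
- pusher: upright bench pusher on the mat, 0.2-0.33 kg. Red blade block 24 (own x) x 100 (own y) x 30 mm high; 4 mm wings at its ends (92 mm apart inside, 30 high) reach forward to own x = +34: the catching side faces +x. On top a dark wooden grip bar 20 thick (x), 80 long (y), from 30 to 86 mm above the foot: grasp across the 20 mm from above. Origin: centre of the block's underside.
- mat: blue parking mat fixed to the bench, 70 mm (own x) by 130 mm (own y) and 2 mm thick, to the left or to the right of the work. The pusher starts on it, its width along the mat's length. Origin: centre of its underside.
- tray: grey open-fronted tray fixed to the bench, mouth facing own -x (roughly the robot). Floor 3 mm thick; side and back walls 4 mm thick, 45 mm high; inside own y -80 to +80 mm, own x -52 (mouth) to +78 mm. A shallow aluminium ramp as wide as the tray climbs from the bench at own x = -82 mm to the floor at the mouth. Origin: on its underside, mid-width, 52 mm inside the mouth.
- filter: bystander: blue oil filter standing upright, 76 mm diameter, 85 mm tall, 0.45 kg, loose. It stands on one side of the tray's mouth. Origin: centre of its underside.
- can: bystander: yellow can standing upright with a paper band, 72 mm diameter (73 mm over the band), 90 mm tall, 0.45 kg, loose. It stands on the other side of the tray's mouth. Origin: centre of its underside.
- carton: bystander: cardboard carton with a paper strip, 70 mm (own x) by 100 mm (own y) by 70 mm tall, 0.5 kg, loose, on the side of the work opposite the mat. Origin: centre of its underside.
- nut0: a loose steel hexagonal truck wheel nut, lying flat on the bench: 27 mm across flats, 31 mm across corners, 22 mm tall, 65 to 105 g. Origin: centre of its underside.
- nut1: a loose steel hexagonal truck wheel nut, lying flat on the bench: 27 mm across flats, 31 mm across corners, 22 mm tall, 65 to 105 g. Origin: centre of its underside.
- nut2: a loose steel hexagonal truck wheel nut, lying flat on the bench: 27 mm across flats, 31 mm across corners, 22 mm tall, 65 to 105 g. Origin: centre of its underside.
- nut3: a loose steel hexagonal truck wheel nut, lying flat on the bench: 27 mm across flats, 31 mm across corners, 22 mm tall, 65 to 105 g. Origin: centre of its underside.
- nut4: a loose steel hexagonal truck wheel nut, lying flat on the bench: 27 mm across flats, 31 mm across corners, 22 mm tall, 65 to 105 g. Origin: centre of its underside.
Not all that is in view belongs to the job. There is more than one size of the mat; the job needs the smaller.

How it is judged:
By the outcome, as a careful person would: the job done as asked, in the order asked, and still so for the second after the job is handed in, with the robot touching nothing.
It also fails if it takes over 61 s, if anything falls off the work surface, if the arm or the gripper's body presses on something with over 40 N, if the wrist force passes 120 N, or if a joint passes its speed limit or range.

## Working session

There is one attempt and no reset: what is moved stays moved. The work goes in short steps, each a Python script; the robot and the scene stay as the last script left them, time stands still between calls to the robot, and variables do not carry over. Pictures are saved under pics/ and viewed, at most 10 in all, crops included, and the job is handed in when it is done.

```bash
mkdir -p pics; ls; python3 - <<'E'
from cell import bot
import cv2,numpy as np
for n in ("top","side"):
    im=bot.camera(n); cv2.imwrite(f"pics/{n}0.png",im[:,:,::-1])
    c=bot.calibration(n); E=np.array(c["extrinsics"]); print(n,np.round(c["mtx"],1).tolist(),np.round(E,3).tolist())
    for t in ("pusher","mat","tray","filter","can","carton","nut0"):
        print(t,[(np.round(d["bbox"]).tolist(),round(d["confidence"],2)) for d in bot.search_frame(n,t)])
print(bot.read_clock(),bot.read_tool_rot())
E
```

```text
pics
top [[400.7, 0.0, 275.6], [0.0, 400.7, 208.5], [0.0, 0.0, 1.0]] [[0.008, -1.0, 0.026, -0.02], [-0.994, -0.011, -0.109, 0.489], [0.109, -0.025, -0.994, 0.796], [0.0, 0.0, 0.0, 1.0]]
pusher [([427.0, 189.0, 34.0, 52.0], 0.57), ([58.0, 185.0, 51.0, 55.0], 0.27)]
mat [([387.0, 264.0, 54.0, 98.0], 0.85), ([415.0, 186.0, 37.0, 63.0], 0.67)]
tray [([230.0, 67.0, 84.0, 86.0], 0.67)]
filter [([310.0, 118.0, 50.0, 45.0], 0.91), ([255.0, 192.0, 17.0, 14.0], 0.2)]
can [([180.0, 130.0, 44.0, 44.0], 0.7)]
carton [([61.0, 186.0, 47.0, 54.0], 0.71), ([316.0, 118.0, 44.0, 44.0], 0.38)]
nut0 [([350.0, 179.0, 15.0, 16.0], 0.76), ([205.0, 204.0, 14.0, 13.0], 0.71), ([254.0, 193.0, 17.0, 14.0], 0.69), ([304.0, 175.0, 14.0, 22.0], 0.65), ([282.0, 156.0, 11.0, 14.0], 0.64), ([230.0, 66.0, 85.0, 83.0], 0.28)]
side [[455.3, 0.0, 280.4], [0.0, 455.3, 209.9], [0.0, 0.0, 1.0]] [[0.716, -0.698, 0.018, -0.341], [-0.506, -0.536, -0.675, 0.276], [0.481, 0.475, -0.737, 0.825], [0.0, 0.0, 0.0, 1.0]]
pusher [([380.0, 288.0, 62.0, 56.0], 0.91), ([241.0, 186.0, 15.0, 12.0], 0.47)]
mat [([378.0, 297.0, 67.0, 61.0], 0.59), ([268.0, 330.0, 101.0, 90.0], 0.56)]
tray [([304.0, 136.0, 88.0, 74.0], 0.96)]
filter [([354.0, 186.0, 41.0, 49.0], 0.7)]
can [([264.0, 134.0, 32.0, 48.0], 0.58)]
carton [([158.0, 120.0, 50.0, 45.0], 0.61)]
nut0 [([351.0, 247.0, 15.0, 14.0], 0.76), ([242.0, 185.0, 14.0, 13.0], 0.68), ([322.0, 199.0, 13.0, 14.0], 0.66), ([324.0, 222.0, 12.0, 18.0], 0.64), ([281.0, 203.0, 13.0, 14.0], 0.62)]
0.8 [ 3.88586914e-06  1.83344014e-01  9.83048815e-01 -8.02060937e-06]
```

```bash
python3 - <<'E'
import cv2
im=cv2.imread("pics/top0.png")[50:380,40:480]
cv2.imwrite("pics/top0c.png",cv2.resize(im,(800,600),interpolation=cv2.INTER_CUBIC))
E
```

```text
(no output)
```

View pics/top0c.png

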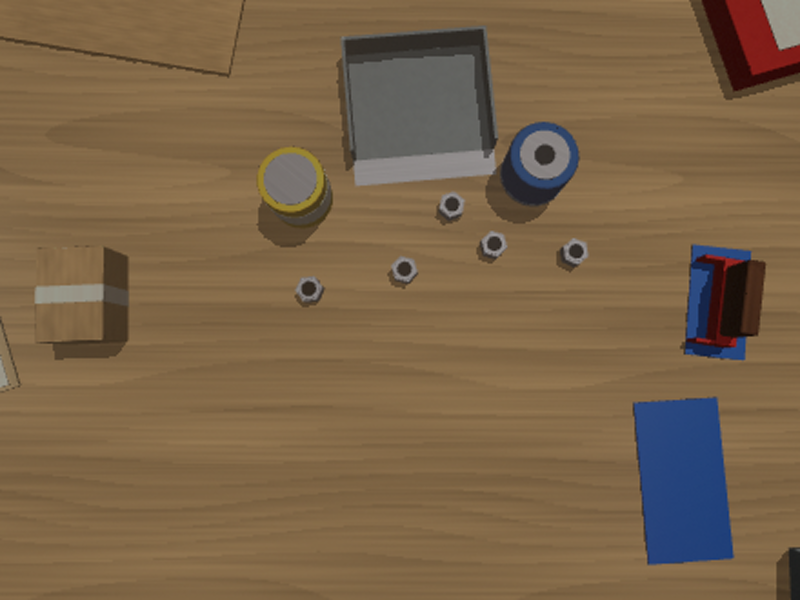

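View pics/side0.png

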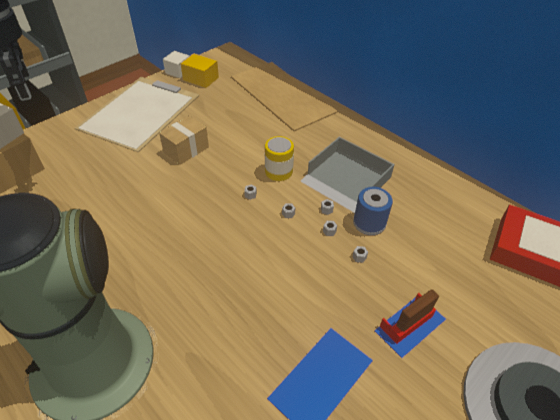

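The top view (zoomed crop) shows the pusher at (725,302) on the small mat at right, its wings facing image-left (+y). The big mat below it is the decoy. The nuts are at (451,206), (493,244), (574,251), (403,269) and (308,290), the can is left of the tray mouth and the filter right of it. The side view agrees.

```bash
cat > h.py <<'E'
import numpy as np,cv2
from cell import bot
def ray(n,uv,z):
    c=bot.calibration(n);K=np.array(c["mtx"]);E=np.array(c["extrinsics"])
    d=E[:3,:3].T@np.linalg.inv(K)@np.array([uv[0],uv[1],1.]);o=-E[:3,:3].T@E[:3,3]
    return o+d*(z-o[2])/d[2]
E
python3 - <<'E'
from h import *
z=lambda u,v:(40+u/1.81818,50+v/1.81818)
P=lambda uv,h:np.round(ray("top",uv,h)[:2],4).tolist()
nt=[(350,179,15,16),(205,204,14,13),(254,193,17,14),(304,175,14,22),(282,156,11,14)]
ns=[(351,247,15,14),(242,185,14,13),(281,203,13,14),(324,222,12,18),(322,199,13,14)]
for a,b in zip(nt,ns):
    print("nut",P((a[0]+a[2]/2,a[1]+a[3]/2),.012),np.round(ray("side",(b[0]+b[2]/2,b[1]+b[3]/2),.012)[:2],4))
for uv in [(451,205),(493,244),(574,251),(403,269),(308,289)]: print("nutzoom",P(z(*uv),.018))
print("filter",P(z(545,154),.085),"can",P(z(291,179),.09))
print("carton top corners",[P(z(*q),.07) for q in [(37,248),(103,248),(103,342),(37,342)]])
print("tray top corners",[P(z(*q),.045) for q in [(343,38),(485,29),(497,135),(352,157)]])
print("ramp front",[P(z(*q),.0) for q in [(356,185),(496,174)]])
im=cv2.imread("pics/top0.png"); hsv=cv2.cvtColor(im,cv2.COLOR_BGR2HSV)
m=cv2.inRange(hsv,(100,120,40),(125,255,255)); m[:, :405]=0; m[255:]=0; m[:180]=0
pts=cv2.findNonZero(m); r=cv2.minAreaRect(pts); c=np.array([P(q,.002) for q in cv2.boxPoints(r)])
print("mat",c,c.mean(0),[np.linalg.norm(c[i]-c[(i+1)%4]) for i in range(4)],[np.degrees(np.arctan2(*(c[(i+1)%4]-c[i])[::-1])) for i in range(4)])
print("grip top",[P(z(*q),.086) for q in [(752,262),(765,262),(758,334),(742,334)]])
cv2.imwrite("pics/mz.png",cv2.resize(im[170:260,400:480],(530,600),interpolation=cv2.INTER_CUBIC))
print(np.round(np.array(bot.calibration("wrist")["hand_eye"]),3).tolist())
E
```

```text
nut [0.5385, -0.1888] [ 0.5338 -0.1823]
nut [0.4852, 0.1164] [0.488  0.1226]
nut [0.5084, 0.0116] [0.5131 0.0149]
nut [0.5394, -0.0902] [ 0.5376 -0.0966]
nut [0.5881, -0.0404] [ 0.593  -0.0428]
nutzoom [0.5873, -0.0412]
nutzoom [0.5422, -0.0899]
nutzoom [0.5352, -0.1836]
nutzoom [0.5119, 0.0134]
nutzoom [0.4877, 0.1211]
filter [0.6294, -0.1384] can [0.5964, 0.1319]
carton top corners [[0.5227, 0.4014], [0.5236, 0.3321], [0.4239, 0.3265], [0.4232, 0.3948]]
tray top corners [[0.774, 0.0849], [0.7882, -0.0779], [0.6627, -0.0915], [0.6345, 0.0719]]
ramp front [[0.6139, 0.0703], [0.6297, -0.0957]]
mat [[ 0.4168 -0.315 ]
 [ 0.547  -0.3272]
 [ 0.5435 -0.3971]
 [ 0.4132 -0.3837]] [ 0.480125 -0.35575 ] [np.float64(0.13077033302702876), np.float64(0.06998757032502273), np.float64(0.1309872131163954), np.float64(0.06879425848135873)] [np.float64(-5.353098619849243), np.float64(-92.86649340159634), np.float64(174.12836627761095), np.float64(87.00034469350399)]
grip top [[0.5145, -0.3585], [0.5147, -0.3725], [0.438, -0.3617], [0.4378, -0.3447]]
[[0.001, -0.952, -0.306, 0.079], [1.0, 0.001, -0.0, -0.001], [0.001, -0.306, 0.952, -0.144], [0.0, 0.0, 0.0, 1.0]]
```

View pics/mz.png

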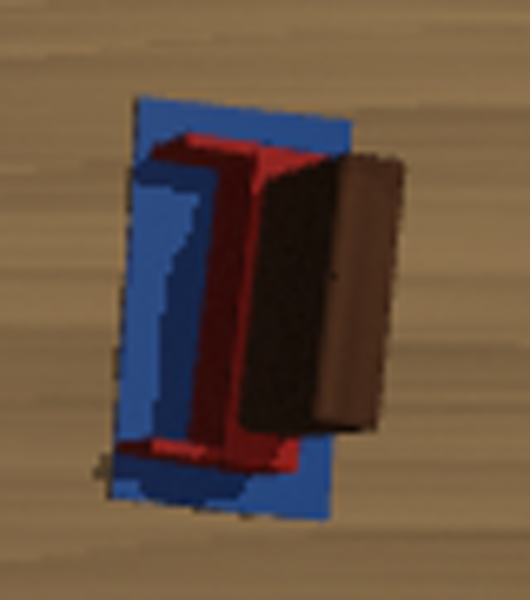

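```bash
cat >> h.py <<'E'
H=.045   # TCP above pusher foot when grasped
def quat(psi):  # tool y at angle psi, tool z down
    a=(np.radians(psi)+np.pi/2)/2+0; ax=np.radians(psi)  # rotate pi about bisector of y axis
    b=(np.pi/2+ax)/2
    return [0,float(np.cos(b)),float(np.sin(b)),0]
def arc(c0,h0,h1,R=.065,n=4):
    s=np.sign(h1-h0); r=np.radians; left=lambda h:np.array([-np.sin(r(h)),np.cos(r(h))])
    o=np.array(c0)+s*R*left(h0)
    return [(*(o-s*R*left(h)),h) for h in np.linspace(h0,h1,n+1)[1:]]
TO=np.array([.7035,-.005]);TH=5.
def tray(x,y=0.):
    t=np.radians(TH);return (TO[0]+x*np.cos(t)-y*np.sin(t),TO[1]+x*np.sin(t)+y*np.cos(t),TH)
S1=[(.480,.190,-78),(.508,.035,-78)]; S1+=arc(S1[-1][:2],-78,5); S1+=[tray(-.075),tray(-.008)]
S2=[(.525,-.265,90),(.525,-.100,90)]; S2+=arc(S2[-1][:2],90,5); S2+=[tray(-.075,-.012),tray(-.025)]
E
python3 - <<'E'
from h import *
from scipy.spatial.transform import Rotation as R
q=bot.read_tool_rot();print(quat(68.9),q)
for off in (0,180):
  for S in ([(.478,-.357,84.5)],S1,S2):
    for x,y,h in S:
      for z in (.05,.16):
        s=bot.solve_ik([x,y,z],quat(h+off)); print(off,round(x,3),round(y,3),round(h),None if s is None else np.round(s,2).tolist()) if z==.05 or s is None else 0
E
```

```text
[0, 0.18309350776926941, 0.98309550269175, 0] [ 3.88586914e-06  1.83344014e-01  9.83048815e-01 -8.02060937e-06]
0 0.478 -0.357 84 [-0.77, 0.58, -0.29, 0.7, 0.0, -0.67]
0 0.48 0.19 -78 [0.23, 0.46, -0.51, 0.59, 0.0, -3.12]
0 0.508 0.035 -78 [-0.08, 0.45, -0.53, 0.59, 0.0, 2.86]
0 0.517 0.013 -57 [-0.12, 0.47, -0.51, 0.6, 0.0, 2.45]
0 0.533 -0.004 -36 [-0.15, 0.49, -0.47, 0.61, 0.0, 2.06]
0 0.554 -0.014 -16 [-0.16, 0.52, -0.41, 0.64, 0.0, 1.69]
0 0.577 -0.016 5 [-0.16, 0.55, -0.35, 0.67, 0.0, 1.33]
0 0.629 -0.012 5 [-0.14, 0.63, -0.2, 0.74, 0.0, 1.35]
0 0.696 -0.006 5 [-0.11, 0.74, 0.02, 0.85, 0.0, 1.37]
0 0.525 -0.265 90 [-0.59, 0.57, -0.32, 0.69, 0.0, -0.59]
0 0.525 -0.1 90 [-0.33, 0.49, -0.46, 0.62, 0.0, -0.33]
0 0.529 -0.076 69 [-0.28, 0.49, -0.46, 0.62, 0.0, 0.09]
0 0.542 -0.056 48 [-0.24, 0.51, -0.44, 0.63, 0.0, 0.5]
0 0.561 -0.042 26 [-0.21, 0.53, -0.39, 0.65, 0.0, 0.91]
0 0.584 -0.035 5 [-0.19, 0.57, -0.32, 0.68, 0.0, 1.3]
0 0.63 -0.023 5 [-0.15, 0.63, -0.19, 0.75, 0.0, 1.33]
0 0.679 -0.007 5 [-0.12, 0.71, -0.04, 0.82, 0.0, 1.36]
180 0.478 -0.357 84 [-0.77, 0.58, -0.29, 0.7, 0.
[... 236 characters left out ...]
.08]
180 0.554 -0.014 -16 [-0.16, 0.52, -0.41, 0.64, 0.0, -1.45]
180 0.577 -0.016 5 [-0.16, 0.55, -0.35, 0.67, 0.0, -1.81]
180 0.629 -0.012 5 [-0.14, 0.63, -0.2, 0.74, 0.0, -1.79]
180 0.696 -0.006 5 [-0.11, 0.74, 0.02, 0.85, 0.0, -1.77]
180 0.525 -0.265 90 [-0.59, 0.57, -0.32, 0.69, 0.0, 2.55]
180 0.525 -0.1 90 [-0.33, 0.49, -0.46, 0.62, 0.0, 2.82]
180 0.529 -0.076 69 [-0.28, 0.49, -0.46, 0.62, 0.0, -3.05]
180 0.542 -0.056 48 [-0.24, 0.51, -0.44, 0.63, 0.0, -2.64]
180 0.561 -0.042 26 [-0.21, 0.53, -0.39, 0.65, 0.0, -2.23]
180 0.584 -0.035 5 [-0.19, 0.57, -0.32, 0.68, 0.0, -1.84]
180 0.63 -0.023 5 [-0.15, 0.63, -0.19, 0.75, 0.0, -1.81]
180 0.679 -0.007 5 [-0.12, 0.71, -0.04, 0.82, 0.0, -1.78]
```

```bash
sed -i 's/^S1=.*/S1=[(.459,.176,-70),(.510,.035,-70)]; S1+=arc(S1[-1][:2],-70,5); S1+=[tray(-.075),tray(-.008)]/' h.py
python3 - <<'E'
from h import *
from scipy.spatial.transform import Rotation as R
bot.move_pose([.430,-.357,.25],quat(84.5))
p=np.array(bot.read_position());q=bot.read_tool_rot();im=bot.camera("wrist")
np.savez("w.npz",p=p,q=q); cv2.imwrite("pics/w1.png",im[:,:,::-1]); print(bot.read_clock(),p)
E
```

```text
4.0 [ 0.43042879 -0.35638829  0.24998997]
```

View pics/w1.png

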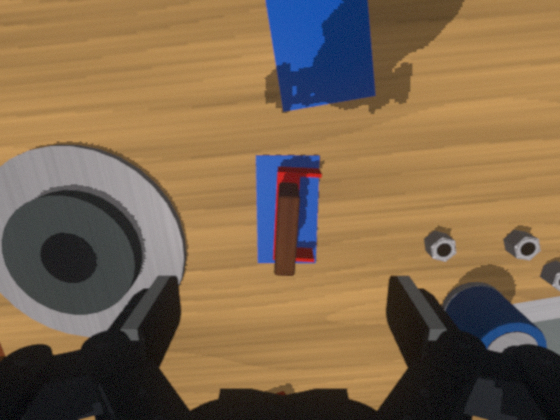

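The wrist view shows the small mat with corners at about (257,155), (320,155), (317,263) and (258,263). The grip bar top runs from (289,184) to (285,275), with the wings facing right (+y). Two nuts show at (441,247) and (523,246).

```bash
python3 - <<'E'
from h import *
from scipy.spatial.transform import Rotation as R
d=np.load("w.npz");c=bot.calibration("wrist");K=np.array(c["mtx"]);he=np.array(c["hand_eye"])
q=d["q"];Rt=R.from_quat([q[1],q[2],q[3],q[0]]).as_matrix();o=d["p"]+Rt@he[:3,3]
def W(u,v,z):
    r=Rt@he[:3,:3]@np.linalg.inv(K)@[u,v,1];return (o+r*(z-o[2])/r[2])[:2]
im=cv2.imread("pics/w1.png");hsv=cv2.cvtColor(im,cv2.COLOR_BGR2HSV)
def fit(m,z):
    m=cv2.morphologyEx(m,cv2.MORPH_OPEN,np.ones((3,3),np.uint8))
    pts=cv2.findNonZero(m).reshape(-1,2); w=np.array([W(*p,z) for p in pts])*1000
    r=cv2.minAreaRect(w.astype(np.float32)); return np.round(r[0],1),np.round(r[1],1),round(r[2],1)
roi=np.zeros(im.shape[:2],np.uint8);roi[140:285,245:335]=255
blue=cv2.inRange(hsv,(100,100,30),(125,255,255))&roi
print("mat",fit(blue,.002))
br=cv2.inRange(hsv,(0,60,40),(12,215,130))&roi; br[:180]=0;br[278:]=0;br[:,:272]=0;br[:,302:]=0
print("grip pixels",fit(br,.088))
for q4,z in (([(280,183),(299,183),(294,275),(275,275)],.088),([(257,155),(320,155),(317,263),(258,263)],.002)):
    a=np.array([W(u,v,z) for u,v in q4]);e=(a[0]+a[1]-a[2]-a[3]);print(a.mean(0),np.degrees(np.arctan2(-e[1],-e[0])),np.linalg.norm(a[0]-a[3]),np.linalg.norm(a[0]-a[1]))
for p in [(441,247),(523,246)]:print("nut",W(*p,.02))
E
```

```text
mat (array([ 478.7, -357.4]), array([ 69. , 129.3]), 84.6)
grip pixels (array([ 468.1, -356.1]), array([24.4, 91.6]), 84.6)
[ 0.46983323 -0.35734834] -8.091759573592025 0.09012911985100339 0.01665816438414599
[ 0.47949882 -0.35611926] -5.636730323321522 0.13064741646504796 0.06908500954810039
nut [ 0.53196716 -0.18662091]
nut [ 0.53941989 -0.09408598]
```

```bash
cat >> h.py <<'E'
def lin(x,y,h,foot,v=.15): bot.move_linear([float(x),float(y),H+foot],speed=v,rotation=quat(h))
E
python3 - <<'E'
from h import *
g=(.4755,-.3575)
bot.move_pose([*g,.14],quat(84)); bot.move_linear([*g,.047],speed=.12)
bot.set_gripper(0.0,grasp_force=90); print(bot.read_gripper_width(),bot.read_finger_force(),bot.read_clock())
bot.move_linear([*g,.18],speed=.2)
x,y,h=S1[0]
bot.move_pose([x,y,.18],quat(h)); print(bot.read_joint_positions(),bot.read_clock(),bot.read_gripper_width(),bot.read_ft_force())
im=bot.camera("top");cv2.imwrite("pics/t2.png",im[:,:,::-1])
lin(x,y,h,.004)
t=bot.read_clock()
for x,y,h in S1[1:-2]: lin(x,y,h,.004,.13)
print(bot.read_clock()-t,bot.read_clock())
im=bot.camera("top");cv2.imwrite("pics/t3.png",cv2.resize(im[50:300,120:480,::-1],(800,555)))
E
```

```text
0.22366386728877893 87.06287741661072 6.0917
[ 2.15401031e-01  2.62735447e-01 -4.21521694e-01  8.86504528e-01
 -9.81412612e-05  3.00824007e+00] 9.9833 0.22385215856586027 [-0.92535168  0.48120283 -1.09995839]
3.200000000000001 14.2583
```

View pics/t3.png

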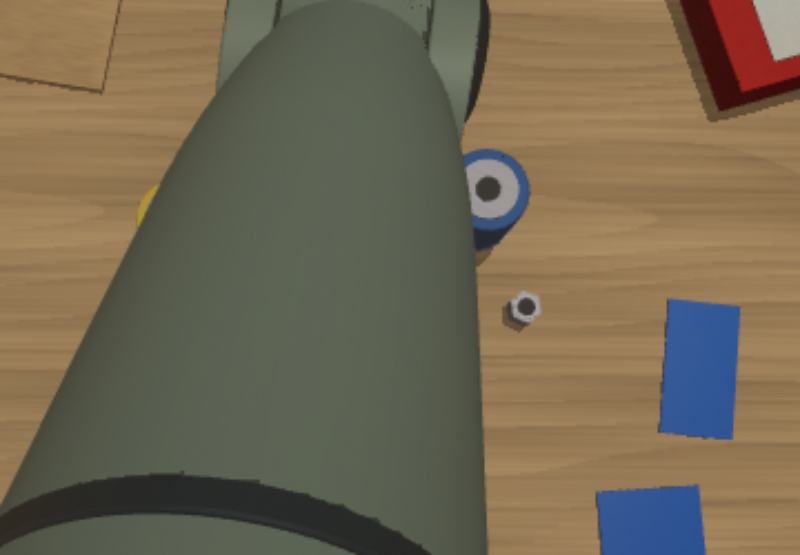

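The arm hides the work from the top camera. The empty small mat and nut A (525,308) are visible, so I'll check with the side view.

```bash
python3 - <<'E'
from h import *
im=bot.camera("side");cv2.imwrite("pics/s3.png",cv2.resize(im[110:290,210:450,::-1],(800,600),interpolation=cv2.INTER_CUBIC))
E
```

```text
(no output)
```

View pics/s3.png

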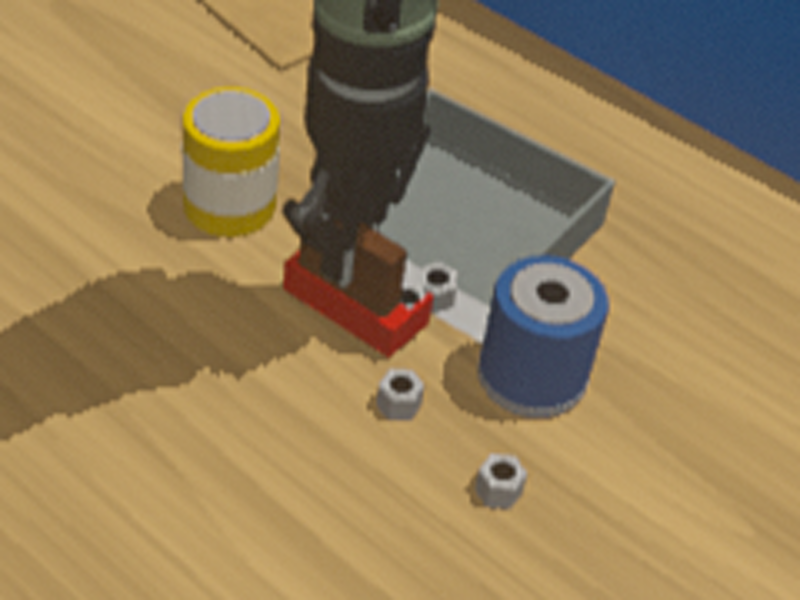

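The side view shows nuts at (438,285) and (408,300) in the pocket. A third is hidden behind the grip, and A and D are untouched. I'll push this load in.

```bash
python3 - <<'E'
from h import *
x,y,h=tray(-.075); lin(x,y,h,.006,.13)
x,y,h=tray(-.004); lin(x,y,h,.007,.12)
print(bot.read_ft_force())
x,y,h=tray(-.03); lin(x,y,h,.007,.15)
lin(x,y,h,.12,.25)
x,y,h=S2[0]; bot.move_pose([x,y,.165],quat(h)); print(bot.read_clock())
im=bot.camera("top");cv2.imwrite("pics/t4.png",cv2.resize(im[60:240,160:400,::-1],(800,600),interpolation=cv2.INTER_CUBIC))
print([(np.round(d["bbox"]).tolist(),round(d["confidence"],2)) for d in bot.search_frame("top","nut0")])
E
```

```text
[ 0.46547557 -0.10686865 -1.50675216]
18.2833
[([264.0, 94.0, 13.0, 11.0], 0.63), ([276.0, 93.0, 16.0, 13.0], 0.51), ([276.0, 80.0, 14.0, 12.0], 0.51), ([305.0, 177.0, 14.0, 18.0], 0.49), ([350.0, 181.0, 16.0, 19.0], 0.46)]
```

View pics/t4.png

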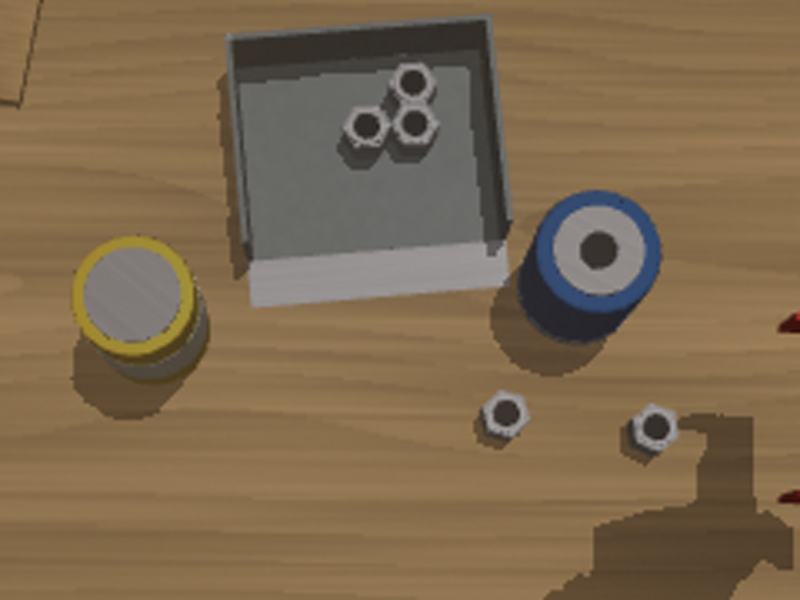

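Three nuts lie well inside the tray at (413,82), (367,127) and (414,124). D at (505,414) and A at (654,428) are unmoved, and the bystanders are standing. Next is sweep 2.

```bash
python3 - <<'E'
from h import *
lin(*S2[0],.004)
for p in S2[1:-2]: lin(*p,.004,.13)
lin(*tray(-.075,-.010),.006,.13); lin(*tray(-.022),.007,.12); print(bot.read_ft_force())
lin(*tray(-.045),.007,.15); lin(*tray(-.045),.12,.25)
bot.move_pose([.479,-.357,.165],quat(84.6)); print(bot.read_clock())
im=bot.camera("top");cv2.imwrite("pics/t5.png",cv2.resize(im[60:300,160:480,::-1],(800,600),interpolation=cv2.INTER_CUBIC))
E
```

```text
[ 0.5407284   0.65447387 -1.59373851]
26.6083
```

View pics/t5.png

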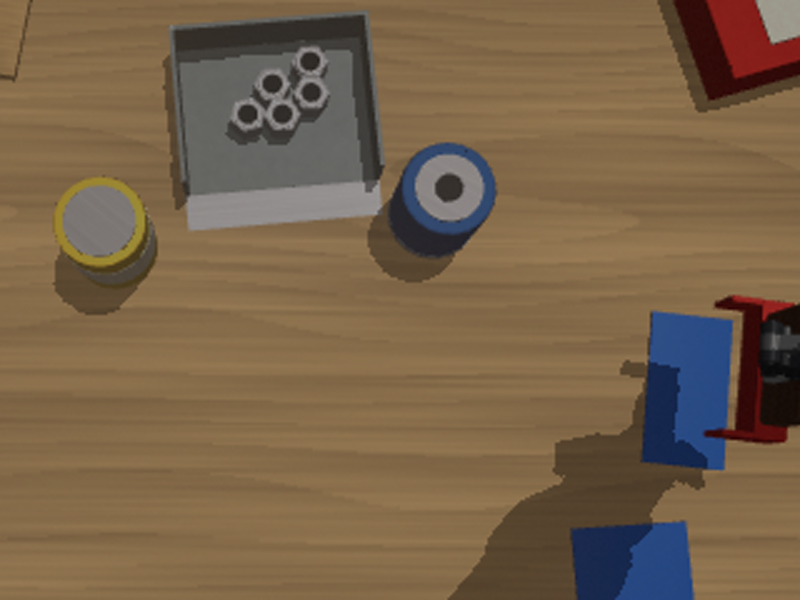

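All five nuts are in the tray, clustered at (230–328, 45–132), and the filter and can are unmoved. Before placing I'll refine the mat pose and the in-hand offset.

```bash
python3 - <<'E'
from h import *
m=np.array([ray("top",(120+u/2.2222,50+v/2.22),.002)[:2] for u,v in [(668,299),(740,306),(733,439),(659,432)]])
e=m[0]+m[1]-m[2]-m[3];print("mat",m.mean(0),np.degrees(np.arctan2(e[1],e[0])),[np.linalg.norm(m[i]-m[i-1]) for i in range(4)])
p=np.array(bot.read_position());f=p[2]-H
T=np.array([ray("top",(160+u/2.5,60+v/2.5),f+.03)[:2] for u,v in [(716,304),(706,434)]])
h=np.radians(84.6);F=np.array([np.cos(h),np.sin(h)]);L=np.array([-F[1],F[0]])
r=T-p[:2];print(p,"tips own x,y",r@F,r@L,(r@L).mean())
im=bot.camera("wrist"); print(bot.read_gripper_width())
E
```

```text
mat [ 0.47964734 -0.35670257] -5.487005267304083 [np.float64(0.12910190597029775), np.float64(0.07051307320067945), np.float64(0.1290790566489799), np.float64(0.07125579214613087)]
[ 0.47927741 -0.35638166  0.16455195] tips own x,y [0.04476119 0.046688  ] [-0.04389107  0.04922586] 0.0026673970280856364
0.22500541139659122
```

```bash
python3 - <<'E'
from h import *
g=(.4803,-.3567);q=quat(84.55)
bot.move_linear([*g,H+.012],speed=.15,rotation=q)
print(bot.move_linear([*g,H-.001],speed=.03,until_force=5),bot.read_position())
bot.set_gripper(.55); bot.wait(.2); bot.move_linear([*g,.17],speed=.15)
bot.move_pose([.33,-.33,.30],quat(84.55)); bot.wait(.2)
im=bot.camera("top");cv2.imwrite("pics/t6.png",im[:,:,::-1]); print(bot.read_clock())
a=cv2.resize(im[170:260,400:480,::-1],(530,600),interpolation=cv2.INTER_CUBIC);b=cv2.imread("pics/mz.png")[:, 130:400]
cv2.imwrite("pics/cmp.png",np.hstack([a,b]))
E
```

```text
True [ 0.48098936 -0.35736082  0.04740538]
30.5917
```

View pics/cmp.png

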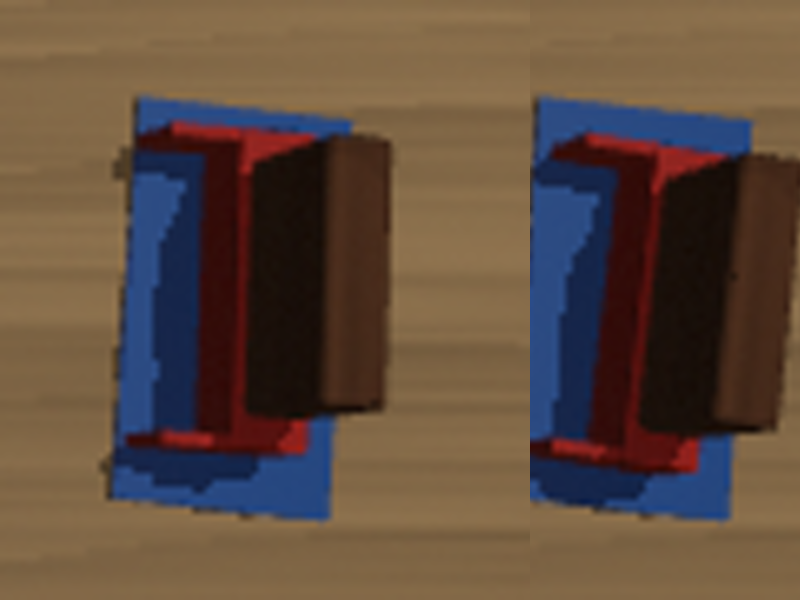

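```bash
python3 - <<'E'
from h import *
Z=lambda u,v,z:ray("top",(400+u/6.625,170+v/6.667),z)[:2]
h=np.radians(84.55);F=np.array([np.cos(h),np.sin(h)]);L=np.array([-F[1],F[0]])
M=np.array([.4797,-.3567]);ml=np.array([Z(u,v,.002) for u,v in [(138,96),(350,120),(330,518),(108,497)]]);print("mat",ml.mean(0),[np.degrees(np.arctan2(*(ml[i]-ml[j])[::-1])) for i,j in ((0,3),(1,2))])
M=ml.mean(0)
for n,u,v,z in [("tipU",172,123,.032),("tipL",160,432,.032),("backL",308,453,.032),("botL back",308,453,.002)]:
    r=Z(u,v,z)-M;print(n,r@F,r@L)
for nm,pts in (("now",[(330,136),(390,140),(384,408),(322,412)]),("before",[(343,155),(403,158),(376,430),(315,427)])):
    g=np.array([Z(u,v,.088) for u,v in pts]);e=g[0]+g[1]-g[2]-g[3];r=g.mean(0)-M;print(nm,"grip",g.mean(0),r@F,r@L,np.degrees(np.arctan2(e[1],e[0])),[np.linalg.norm(g[i]-g[i-1]) for i in range(4)])
E
```

```text
mat [ 0.47976665 -0.3565783 ] [np.float64(-6.088501290576379), np.float64(-5.205613018655058)]
tipU 0.03472505917067381 -0.051037939064742764
tipL 0.03249859840214665 0.045209687110466946
backL -0.013858196429821343 0.04682727515101019
botL back -0.027386492323787343 0.04432864461557789
now grip [ 0.48144788 -0.35659281] 0.00014523103691012646 -0.0016750076643418529 -3.826997830445523 [np.float64(0.08019734785514404), np.float64(0.0176942892337577), np.float64(0.07789582903402517), np.float64(0.018191705167411466)]
before grip [ 0.47610155 -0.35719756] -0.0009645677493101207 0.003589711862607091 -8.154987494582253 [np.float64(0.07961350934462574), np.float64(0.01768341938305229), np.float64(0.07962870414088154), np.float64(0.01776765253934049)]
```

The pusher stands on the mat about 2 mm off centre and 2° off lengthwise, and it has been let go. All five nuts were well inside the tray when last viewed, and nothing has touched them since. Handing in.

```bash
python3 -c "
from cell import bot
print(bot.close_job())"
```

```text
the job is handed in; nothing more can be done
None
```

I swept all five nuts into the tray and stood the pusher back on the small mat, about 2 mm off centre and 2° off lengthwise. I never came near the filter, can or carton, and the job was handed in at about 31 s of the 61 s allowed.

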